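Open the vented filter box

ROBOT

A 6-joint arm with a two-finger parallel gripper is mounted at the origin on the work surface. World frame = base frame: x ahead of the robot, y to its left, z up, the work surface at z = 0. Lengths are in m, angles in degrees, forces in N, time in s.
With the tool pointing down it reaches from about 0.4 to 0.825 m from the base axis. Payload 7 kg.
Tool frame: the origin (TCP) lies midway between the tips of the shut fingers; the grasp point (between the pads) lies 19 mm behind it; z points along the fingers, y is the direction in which the jaws open and shut (so a half turn about z gives the same grasp; the last joint's range is limited). The gripper opens to 88 mm and grips with 3 to 60 N. Pads are 19 mm wide; open, the fingers measure 130 mm over their backs; the gripper's body (78 mm by 193 mm) begins 47 mm behind the grasp point.
Start: joints at [-51.045, 20.546, 0.682, 0, -70.136, -16.507], TCP at [0.258, -0.624, 0.189] pointing down, gripper open.
Joint ranges: [-176.03, 176.03], [-82.01, 121.73], [-58.28, 71.71], [-173.87, 95.51], [-174.79, -0.11], [-173.66, 173.66]. Speed limits (degrees/s): [136.94, 136.94, 172.46, 180, 180, 180].

INTERFACE

Orientations are given as a 3x3 rotation matrix whose columns are the frame's x, y, z axes.
In Python, from rig import robot gives the robot as it stands. Calls block until the motion is done:
- robot.goto(position, orientation): joint-space move of the TCP to a pose.
- robot.servo_line(position, ori=None, speed=0.15): straight line of the TCP; ori=None keeps the orientation; speed is the mean speed in m/s.
- robot.movej(angles): joint-space move.
- robot.move_gripper(opening): opening from 0.0 (shut) to 1.0 (fully open); the grip force is fixed at half the most; returns when the fingers have stopped.
- robot.dwell(seconds).
- robot.ik(position, orientation): joint angles nearest the present ones, or None.
- robot.grab_frame(name): name is "side" or "top" or "wrist"; returns (picture, depth): 400x640x3 uint8, red, green, blue; 400x640 float32, m along the optical axis (not along the pixel's ray), 0 where there is no reading.
- robot.camera_info(name): a dict with "vfov" (degrees; the focal length in pixels is half the picture's height over the tangent of half this angle, whatever the lens; pixels are square), "cx", "cy" (the principal point, pixels), "view" (4x4, takes a point from world to camera coordinates); the wrist camera has in their place "T_tool_cam" (4x4, takes a point from camera to tool coordinates, whose origin is the TCP and whose axes are the flange's). Camera axes: x right, y down, z forward; pixel columns grow to the right and rows downward; lengths in m; the calibration is good to about 2 mm. A picture is of the moment at which its call begins: read the wrist's pose just before it. camera_info takes no time and is no camera call.
A pose or a line that the arm cannot do raises robot.Unreachable and nothing moves.
- robot.job_done(): hands the job in, once; it reports no verdict.
Readings, each from a call of its own:
- robot.read_t(): time.
- robot.read_qpos(): joint angles.
- robot.read_qvel(): joint speeds.
- robot.read_effort(): joint torques, N m.
- robot.read_position(): TCP position.
- robot.read_tcp_rot(): TCP orientation.
- robot.read_force(): force on the tool from outside, world axes, zero at the start.
- robot.read_ft_torque(): the same for the moment, N m.
- robot.read_grip_width(): opening from 0.0 (shut) to 1.0 (fully open).
Only numpy, scipy, OpenCV 4.12 (cv2) and the standard library are available. Lean on these libraries where they do the work, as an engineer would, in place of code of your own. Each camera call takes 0.05 s, during which the arm holds its last target. There are 200 camera calls.

TASK

Two filter boxes stand on the lab bench; open the one whose cover has vent slots, so that its filter can be inspected. With the fingertips, press its snap tab all the way in, then push the released cover by its ridge along the guides, off the filter and onto the ledge in front of it, until the filter opening is completely uncovered, and leave it lying flat between the guides. Do not pinch or lift anything, leave the smooth-covered box shut, and do not disturb the other things on the bench.

Things in the scene. Friction and masses are not known exactly. Their poses are not given: they have to be found in the camera images.
- vent_unit: white filter box with the slotted cover, fixed, 220 x 100 mm (x, y). Origin: centre of its underside, on the bench. Flat top 40 mm up: seat at x = -102 to -16 mm; level parking ledge ahead of it up to a 10 mm high end stop at x = 86 mm. Guide strips 8 mm high at y = +-35 to 43 mm; 5 mm high lip behind the cover. Snap tab beside the +y guide.
- vent_opening (a point): centre of that box's filter opening (54 x 44 mm in x, y) in the seat, 40 mm up, under the cover at the start; axes as the box's.
- vent_cover: loose grey cover with five black vent slots, 84 x 66 x 8 mm, about 90 g; origin: centre of its underside; axes as the box's. Starts shut at box x = -58 mm and slides to box +x, 2 mm play to each guide. The tab's catch, 3 mm ahead of it, blocks it until the tab is in. Opening fully uncovered from box x = 12 mm; at the end stop x = 44 mm.
- vent_ridge (a point): middle of the top of the finger ridge across the vented cover, 25 mm behind (-x) the cover's centre: 10 mm thick in x, 46 mm wide in y, 14 mm high above the plate, its top 62 mm above the bench; axes as the cover's. Push on the ridge's rear face, 5 mm towards -x from here, towards +x.
- vent_tab_top (a point): centre of the top of the vented box's snap tab, a grey block with a 32 x 28 mm (x, y) top, at x = -9 mm, y = 69 mm of the box, 64 mm above the bench when out; axes as the box's. The parts around it (guide, cover plate) are below 49 mm.
- vent_tab (a joint): how far the vented box's snap tab is pressed straight down, m: 0 out, 0.008 fully in (hard stop); it resists with about 5 N and stays where it is left. The cover is released from 0.0065.
- plain_unit: a second fixed box, same make and sizes, with its own tab in the same place; its cover is smooth. Not to be opened. Origin and axes as for the vented box.
- plain_cover: that box's loose cover, smooth, with no slots, otherwise the same as the vented one; origin: centre of its underside. To be left shut.
- plain_tab (a joint): how far the smooth-covered box's tab is pressed, m; to be left out.
- jar: small amber jar, 36 mm wide, 60 mm tall, between the boxes; origin: centre of its underside. Leave alone.
- bottle: glass bottle, 64 mm wide, 130 mm tall, on the left; origin: centre of its underside. Leave alone.
- screwdriver: screwdriver 170 mm long lying between the far ends of the boxes; x along its length. Leave alone.
- wrench: open-ended wrench lying on the right; x along its length. Leave alone.
- mouse: grey computer mouse, 96 x 56 mm (x, y), 32 mm high, between the near ends of the boxes; origin: centre of its underside. Leave alone.
Mind the look-alikes: they are no part of the job. Leave any brown or yellow look-alike of the vent_cover alone.

How it is judged:
By the outcome, as a careful person would: the job done as asked, in the order asked, and still so for the second after the job is handed in, with the robot touching nothing.
It also fails if it takes over 38 s, if anything falls off the work surface, if the arm or the gripper's body presses on something with over 40 N, if the wrist force passes 120 N, or if a joint passes its speed limit or range.

## Working session

There is one attempt and no reset: what is moved stays moved. The work goes in short steps, each a Python script; the robot and the scene stay as the last script left them, time stands still between calls to the robot, and variables do not carry over. Pictures are saved under pics/ and viewed, about 8 in all and at most 12, crops included, and the job is handed in when it is done.

```bash
ls; mkdir -p pics
cat > h.py <<'E'
import numpy as np, cv2
from rig import robot
def K(n):
    i=robot.camera_info(n); f=200/np.tan(np.radians(i["vfov"]/2)); return f,i["cx"],i["cy"],i
def cloud(n,d):
    f,cx,cy,i=K(n); v,u=np.mgrid[:400,:640]
    P=np.stack([(u-cx)/f*d,(v-cy)/f*d,d],-1)
    T=np.linalg.inv(np.array(i["view"])); return P@T[:3,:3].T+T[:3,3]
def ray(n,u,v,z):
    f,cx,cy,i=K(n); T=np.linalg.inv(np.array(i["view"]))
    r=T[:3,:3]@np.array([(u-cx)/f,(v-cy)/f,1]); return T[:3,3]+r*(z-T[2,3])/r[2]
E
python3 - <<'E'
from h import *
for n in("top","side"):
    p,d=robot.grab_frame(n); cv2.imwrite(f"pics/{n}0.png",p[...,::-1]); np.save(f"{n}0.npy",d)
    print(n,robot.camera_info(n))
print(robot.read_t())
E
```

```text
pics
top {'vfov': 42.287215486538386, 'cx': 313.36504162559044, 'cy': 199.3670698257855, 'view': array([[-0.02702226, -0.99963153,  0.00257025,  0.02050744],
       [-0.98789361,  0.02631186, -0.15288526,  0.52780758],
       [ 0.1527613 , -0.00667044, -0.9882406 ,  1.36106398],
       [ 0.        ,  0.        ,  0.        ,  1.        ]])}
side {'vfov': 47.35380925887135, 'cx': 316.02814570674803, 'cy': 207.49978720570303, 'view': array([[-0.82949707, -0.55847073,  0.00671149,  0.42954743],
       [-0.28399436,  0.41140888, -0.86607733,  0.21753537],
       [ 0.48091767, -0.72031463, -0.499865  ,  1.03733933],
       [ 0.        ,  0.        ,  0.        ,  1.        ]])}
0.1
```

View pics/top0.png

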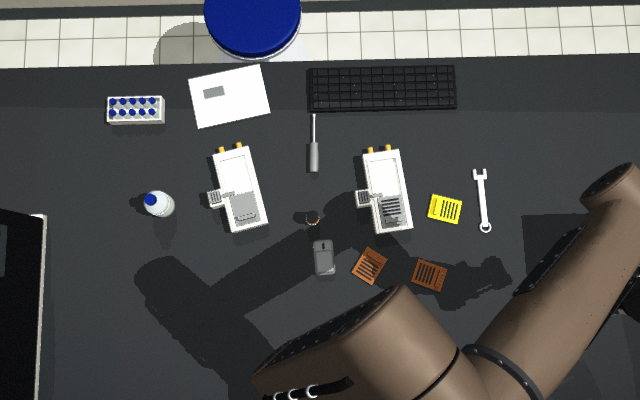

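View pics/side0.png

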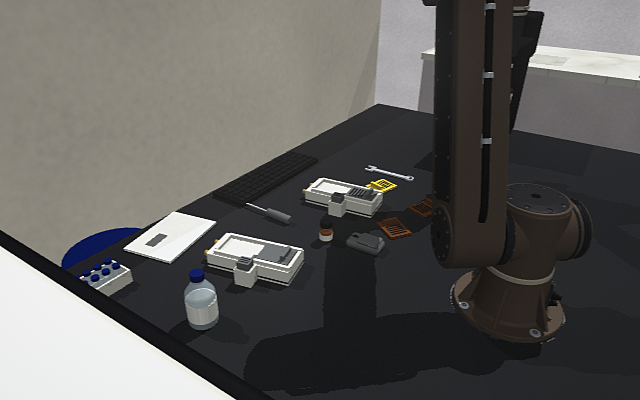

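Top view: vented box at about (387,190), with dark slots on a grey cover at (391,211) and its tab at (363,198). The other grey cover, at (243,207), is smooth, so that box stays shut. The brown pieces at (369,265) and (430,275) and the yellow one at (445,209) are loose look-alikes. Next I'll confirm this in a crop and measure.

Run:
```python
from h import *
p=cv2.imread("pics/top0.png"); d=np.load("top0.npy"); P=cloud("top",d)
cv2.imwrite("pics/crop.png",cv2.resize(p[130:250,330:480],None,fx=5,fy=5,interpolation=cv2.INTER_CUBIC))
sub=np.zeros((400,640),bool); sub[130:250,340:425]=1
hsv=cv2.cvtColor(p,cv2.COLOR_BGR2HSV)
z=P[...,2]; print("bench z",np.median(z[150:240,330:345]))
m=sub&(z>0.033)&(z<0.053)&(d>0)
r=cv2.minAreaRect((P[m][:,:2]*1000).astype(np.float32)); print("all",r)
w=m&(hsv[...,2]>150)&(hsv[...,1]<60)
print(m.sum(),w.sum(),"white",cv2.minAreaRect((P[w][:,:2]*1000).astype(np.float32)))
t=sub&(z>0.056)&(z<0.075)
n,l,s,c=cv2.connectedComponentsWithStats(t.astype(np.uint8))
for k in range(1,n):
    if s[k,4]>5:
        q=P[l==k]; print(s[k],c[k],np.median(q,0).round(4),cv2.minAreaRect((q[:,:2]*1000).astype(np.float32)))
print("slots", hsv[195:230,375:408,2][::3,::3])
```

```text
bench z 0.00037238841922659915
all ((552.8945922851562, -176.2111053466797), (236.4371795654297, 138.9546661376953), 7.411129951477051)
2882 2455 white ((545.7422485351562, -177.1414794921875), (221.9368896484375, 138.9546661376953), 7.411129474639893)
[358 190  12  14 131] [363.77862595 196.30534351] [ 0.5297 -0.1283  0.0639] ((529.50439453125, -128.16644287109375), (33.24648666381836, 27.87775993347168), 6.309189796447754)
[385 217  18   6  67] [393.80597015 219.53731343] [ 0.4648 -0.2058  0.0621] ((464.85791015625, -205.22837829589844), (10.028059959411621, 45.301475524902344), 8.09506893157959)
slots [[189 185 182 254 254 254 214 220 189 234 254]
 [250 199 190 190 184 177 138 106 188 194 254]
 [238 202  87  81 129 156 181 173 182 215 254]
 [238  99 139  61  72 104 161 181 181 192 254]
 [194 137 107  77  55  70 107 132 184 194 254]
 [178 232 114 103 106  56  61  84 138 195 248]
 [236 234 116 109 101 111  50  63  87 193 215]
 [234 239 115  76 115 125 191 181 191 193 191]
 [238 239 125 110 115 115 118 113 196 196 201]
 [239 238  76 108 119  68  76 107 174 194 193]
 [193 193 153 116  93  94  92  95 156 205 215]
 [136 186 235 153 220 231 238 239 239 254 253]]
```

View pics/crop.png

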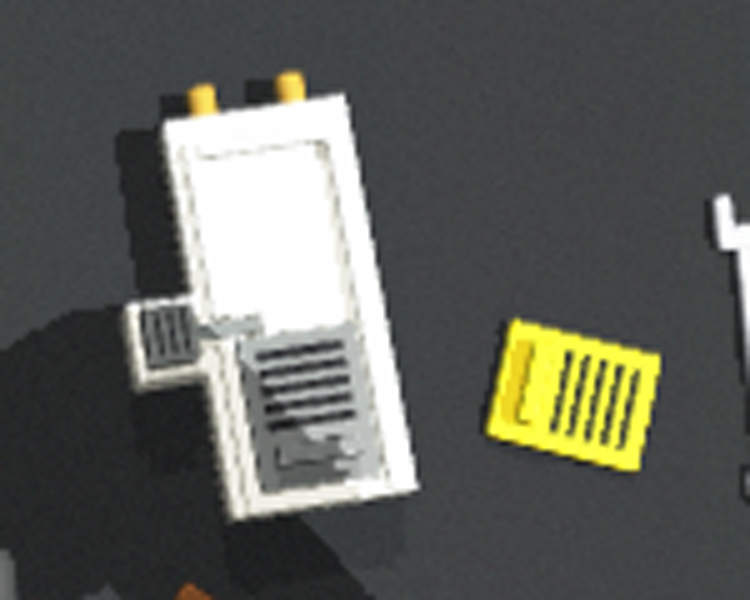

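Confirmed: five dark slots on the grey cover at crop (305,385), in its box with the tab at crop (167,335). The ridge and tab positions agree with the box geometry (yaw about 7.3°). Next I'll press the tab.

```bash
cat >> h.py <<'E'
yaw=np.radians(7.3); c,s=np.cos(yaw),np.sin(yaw)
bx=np.array([c,s,0]); by=np.array([-s,c,0])
R1=np.column_stack([bx,-by,[0,0,-1]]); R2=np.column_stack([-bx,by,[0,0,-1]])
tab=np.array([.5295,-.1282,.064]); ridge=np.array([.4649,-.2055,.062])
E
python3 - <<'E'
from h import *
q0=np.array(robot.read_qpos()); best=[]
for R in(R1,R2):
    q=robot.ik(tab+[0,0,.06],R); print(q)
    if q is not None: best.append((np.abs(np.array(q)-q0).max(),R))
R=min(best,key=lambda b:b[0])[1]; np.save("R.npy",R)
robot.move_gripper(0.0)
robot.goto(tab+[0,0,.06],R)
robot.servo_line(tab+[0,0,.006])
robot.dwell(.1); f0=np.array(robot.read_force()); print("t",robot.read_t(),"f0",f0)
z=tab[2]+.004
while z>.050:
    robot.servo_line([tab[0],tab[1],z],speed=.02)
    f=np.array(robot.read_force())-f0; print(round(z,4),round(robot.read_position()[2],4),f.round(1))
    if f[2]>18: break
    z-=.001
robot.dwell(.2);print((np.array(robot.read_force())-f0).round(1),robot.read_position(),robot.read_t())
E
```

```text
[  7.0028951   11.40100456 -21.09840274   0.         -57.5005927
  90.2971049 ]
[  7.0028951   11.40100456 -21.09840274   0.         -57.5005927
 -89.7028951 ]
t 4.1833 f0 [-1.12502817  0.27989239 -0.5236804 ]
0.068 0.0685 [ 0.9 -0.3  1.4]
0.067 0.0671 [ 1.7 -0.4  0.6]
0.066 0.0659 [ 1.  -0.2 -0.4]
0.065 0.0649 [ 1.4 -0.2  0.8]
0.064 0.0639 [1.4 0.1 1.2]
0.063 0.0629 [ 1.  -0.2  0.1]
0.062 0.0619 [ 0.4 -0.2  1.2]
0.061 0.0609 [ 0.9 -0.1  0.3]
0.06 0.0599 [1.  0.  0.8]
0.059 0.0589 [ 0.9 -1.1  0.7]
0.058 0.0579 [ 1.7 -0.7  0.6]
0.057 0.0569 [ 1.1 -1.1  1.2]
0.056 0.0559 [ 0.3 -0.   0.7]
0.055 0.0549 [ 1.3 -0.8  0.7]
0.054 0.0539 [ 0.9 -0.2  0.2]
0.053 0.0529 [ 0.4 -1.1  0.4]
0.052 0.0519 [ 1.3 -0.6  0.2]
0.051 0.0509 [0.3 0.4 0.8]
[ 0.4 -0.6  0.3] [ 0.52950352 -0.128187    0.05102216] 8.8833
```

Run:
```python
from h import *
print(robot.read_grip_width(),robot.read_position(),robot.read_tcp_rot(),robot.camera_info("wrist"))
a,da=robot.grab_frame("side"); b,db=robot.grab_frame("wrist"); t,dt=robot.grab_frame("top")
np.save("s1.npy",da);np.save("t1.npy",dt)
f,cx,cy,i=K("side")
big=cv2.resize(a[150:290,270:430],(640,560),interpolation=cv2.INTER_CUBIC)
cv2.imwrite("pics/s1.png",big[...,::-1])
cv2.imwrite("pics/w1.png",b[...,::-1]); cv2.imwrite("pics/t1.png",t[...,::-1])
```

```text
0.0037089417503969185 [ 0.52950352 -0.128187    0.05102216] [[-9.91887573e-01 -1.27118220e-01  2.04064804e-05]
 [-1.27118221e-01  9.91887573e-01 -1.67795893e-05]
 [-1.81079428e-05 -1.92375016e-05 -1.00000000e+00]] {'vfov': 61.97214266190962, 'cx': 318.55559107631285, 'cy': 197.24524942643185, 'T_tool_cam': array([[ 3.81122571e-04, -9.63555170e-01, -2.67509418e-01,
         7.22140238e-02],
       [ 9.99999839e-01,  4.79613321e-04, -3.02835637e-04,
        -7.19014941e-04],
       [ 4.20099924e-04, -2.67509260e-01,  9.63555198e-01,
        -1.95213914e-01],
       [ 0.00000000e+00,  0.00000000e+00,  0.00000000e+00,
         1.00000000e+00]])}
```

View pics/s1.png

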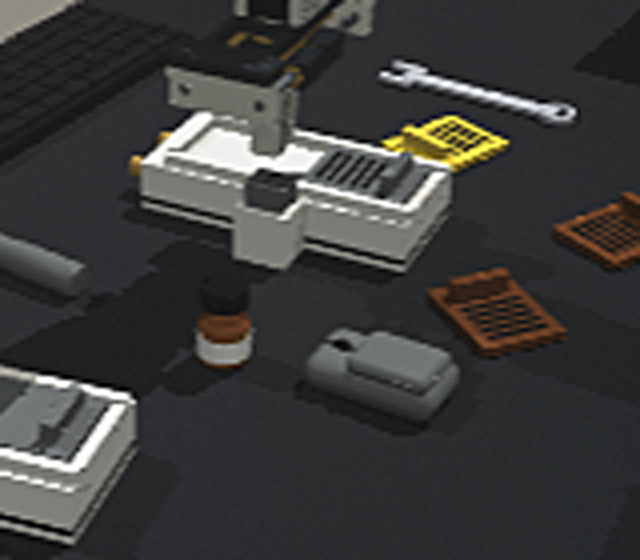

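View pics/w1.png

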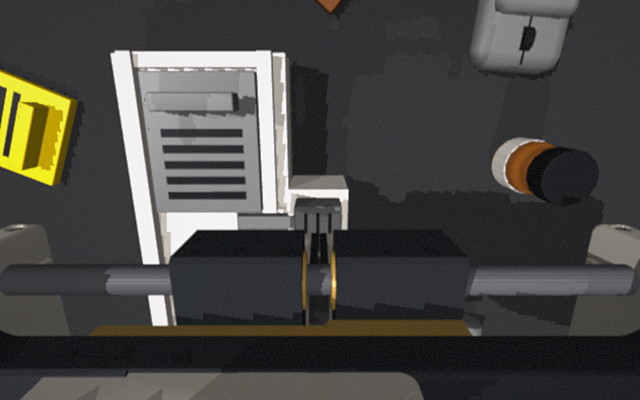

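The fingers missed: in the side crop the tips at (270,150) sit beyond the untouched tab at (272,185). In the wrist view the tab shows at (318,215), in front of the fingers. I'll check the three calibrations against each other.

Run:
```python
from h import *
p=np.array(robot.read_position()); R=np.array(robot.read_tcp_rot())
for n in("side","top"):
    f,cx,cy,i=K(n)
    for q in(p,tab,ridge):
        v=np.array(i["view"])@np.append(q,1); print(n,(f*v[0]/v[2]+cx).round(1),(f*v[1]/v[2]+cy).round(1),v[2].round(3))
P=cloud("side",np.load("s1.npy"))
z=P[...,2]; print("side cloud: tab",P[193:199,334:342].reshape(-1,3)[::7].round(3)); print("tip px",P[180:187,334:340].reshape(-1,3)[::7].round(3))
b,d=robot.grab_frame("wrist"); i=robot.camera_info("wrist"); f=200/np.tan(np.radians(i["vfov"]/2)); T=np.array(i["T_tool_cam"])
v,u=np.mgrid[:400,:640]; C=np.stack([(u-i["cx"])/f*d,(v-i["cy"])/f*d,d],-1)@T[:3,:3].T+T[:3,3]; W=C@R.T+p
for nm,(u,v) in dict(tab=(318,205),ridge=(193,101),bench=(400,100),jar=(560,175)).items(): print(nm,W[v,u].round(4))
t=cv2.imread("pics/t1.png"); 
x=np.linalg.inv(T)@np.array([0,0,0,1.]); print("TCP in wrist px",f*x[0]/x[2]+i["cx"],f*x[1]/x[2]+i["cy"])
r=ray("side",338,195,.064);print("side ray tab",r, "side ray ridge",ray("side",270+400/4,150+152/4,.062))
```

```text
side 336.9 197.5 1.359
side 337.1 193.7 1.352
side 368.7 190.0 1.378
top 363.3 197.0 1.392
top 363.8 196.2 1.38
top 393.8 219.6 1.372
side cloud: tab [[ 0.539 -0.127  0.064]
 [ 0.524 -0.142  0.062]
 [ 0.521 -0.131  0.064]
 [ 0.52  -0.123  0.065]
 [ 0.521 -0.12   0.062]
 [ 0.52  -0.113  0.062]
 [ 0.525 -0.115  0.057]]
tip px [[ 0.489 -0.041  0.156]
 [ 0.528 -0.112  0.113]
 [ 0.522 -0.108  0.113]
 [ 0.52  -0.11   0.11 ]
 [ 0.519 -0.114  0.105]
 [ 0.516 -0.115  0.103]]
tab [ 0.514  -0.1313  0.06  ]
ridge [ 0.4645 -0.2044  0.0626]
bench [ 0.4474 -0.0814  0.0005]
jar [0.4787 0.0034 0.0597]
TCP in wrist px 319.79756861596616 225.12094992236334
side ray tab [ 0.52285429 -0.12270931  0.064     ] side ray ridge [ 0.4679653  -0.21960345  0.062     ]
```

Run:
```python
from h import *
P=cloud("side",np.load("s1.npy"))
print("side col 338")
for r in range(166,212,2): print(r,P[r,338].round(3),P[r,333].round(3))
b,d=robot.grab_frame("wrist"); i=robot.camera_info("wrist"); f=200/np.tan(np.radians(i["vfov"]/2)); T=np.array(i["T_tool_cam"])
v,u=np.mgrid[:400,:640]; C=np.stack([(u-i["cx"])/f*d,(v-i["cy"])/f*d,d],-1)@T[:3,:3].T+T[:3,3]
print("wrist tool coords, cols 305 318 330 400")
for r in range(180,340,8): print(r,*[C[r,c].round(3) for c in(305,318,330,400)])
cv2.imwrite("pics/w2.png",cv2.resize(b[170:350,220:420],None,fx=3,fy=3)[...,::-1])
```

```text
side col 338
166 [ 0.481 -0.047  0.198] [ 0.495 -0.044  0.195]
168 [ 0.476 -0.039  0.196] [ 0.487 -0.032  0.196]
170 [ 0.476 -0.04   0.19 ] [ 0.491 -0.038  0.187]
172 [ 0.476 -0.04   0.184] [ 0.491 -0.038  0.181]
174 [ 0.477 -0.042  0.177] [ 0.493 -0.043  0.172]
176 [ 0.481 -0.048  0.168] [ 0.491 -0.04   0.168]
178 [ 0.479 -0.045  0.164] [ 0.495 -0.046  0.159]
180 [ 0.481 -0.049  0.156] [ 0.495 -0.047  0.152]
182 [ 0.519 -0.114  0.112] [ 0.532 -0.107  0.111]
184 [ 0.519 -0.114  0.105] [ 0.533 -0.109  0.103]
186 [ 0.52  -0.116  0.098] [ 0.532 -0.107  0.098]
188 [ 0.518 -0.113  0.093] [ 0.585 -0.195  0.038]
190 [ 0.566 -0.195  0.036] [ 0.577 -0.182  0.039]
192 [ 0.533 -0.139  0.064] [ 0.564 -0.161  0.045]
194 [ 0.529 -0.133  0.061] [ 0.539 -0.121  0.063]
196 [ 0.521 -0.12   0.062] [ 0.536 -0.116  0.06 ]
198 [ 0.519 -0.116  0.058] [ 0.535 -0.116  0.053]
200 [ 0.519 -0.117  0.051] [ 0.534 -0.114  0.048]
202 [ 0.52  -0.119  0.043] [ 0.531 -0.109  0.044]
204 [ 0.517 -0.114  0.04 ] [ 0.533 -0.113  0.035]
206 [ 0.515 -0.111  0.035] [ 0.53  -0.109  0.031]
208 [ 0.513 -0.108  0.03 ] [ 0.532 -0
[... 1304 characters left out ...]
.12 ] [ 0.034  0.018 -0.126]
284 [ 0.031 -0.004 -0.123] [ 0.028 -0.001 -0.119] [ 0.029  0.002 -0.121] [ 0.033  0.018 -0.127]
292 [ 0.028 -0.004 -0.123] [ 0.027 -0.001 -0.121] [ 0.027  0.002 -0.121] [ 0.03   0.018 -0.127]
300 [ 0.027 -0.004 -0.124] [-0.086 -0.001  0.051] [ 0.021  0.002 -0.115] [ 0.028  0.018 -0.127]
308 [ 0.023 -0.004 -0.122] [-0.094 -0.001  0.052] [ 0.005  0.003 -0.095] [ 0.026  0.018 -0.127]
316 [ 0.012 -0.005 -0.109] [-0.102 -0.001  0.053] [ 0.001  0.003 -0.094] [ 0.023  0.019 -0.126]
324 [ 0.01  -0.005 -0.111] [-0.109 -0.001  0.051] [ 0.023  0.002 -0.128] [ 0.023  0.018 -0.128]
332 [ 0.023 -0.004 -0.131] [ 0.024 -0.001 -0.132] [ 0.023  0.002 -0.131] [ 0.023  0.018 -0.131]
```

View pics/w2.png

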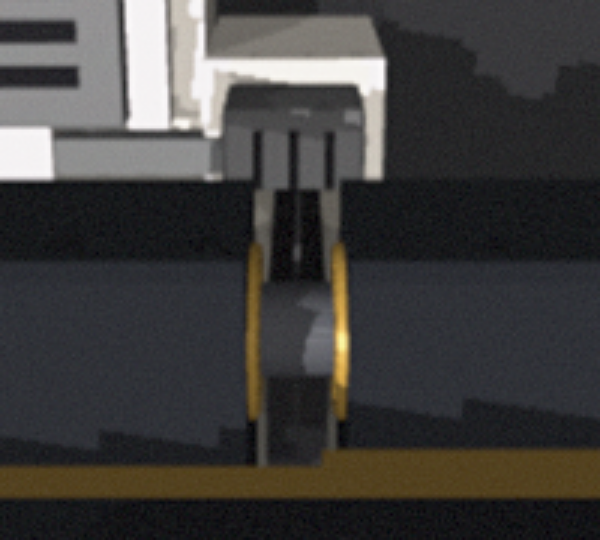

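The reading is clear now: the tab is still out (top at z≈0.064) and the real fingertips are at z≈0.091 while the reported TCP is at 0.051. The fingers therefore end about 40 mm short of the stated TCP, and x,y is right. I'll keep going down with a force guard.

Run:
```python
from h import *
f0=np.array(robot.read_force())
robot.servo_line([tab[0],tab[1],.031],speed=.04)
f=np.array(robot.read_force())-f0; print(f.round(1))
z=.030; 
while z>.005 and f[2]<18:
    robot.servo_line([tab[0],tab[1],z],speed=.02)
    f=np.array(robot.read_force())-f0; print(round(z,4),round(robot.read_position()[2],4),f.round(1))
    z-=.001
robot.dwell(.1);print((np.array(robot.read_force())-f0).round(1),robot.read_t())
```

```text
[-0.2 -0.9  0.5]
0.03 0.0301 [ 0.3  0.8 -0.3]
0.029 0.029 [ 0.7 -0.4  0.3]
0.028 0.028 [-0.2 -0.2  0.5]
0.027 0.0269 [-0.1  0.3 -0.9]
0.026 0.0261 [ 0.6 -0.3  2.3]
0.025 0.0251 [-0.7 -0.1  4.6]
0.024 0.024 [ 0.3 -0.2  4.6]
0.023 0.023 [ 0.4 -0.5  3.5]
0.022 0.0219 [-0.2 -1.4  3. ]
0.021 0.021 [ 0.5 -0.7  2.9]
0.02 0.0199 [-0.3 -0.7  3.3]
0.019 0.0189 [ 1.  -0.2  2.9]
0.018 0.0188 [-2.1  1.  12.8]
0.017 0.0187 [-4.6  3.3 20.4]
[-4.4  2.1 20.7] 13.3833
```

The tab met its hard stop after about 8 mm, at 20 N. That puts the true tip offset at 37.3 mm. Next I'll push the ridge with the tip at z≈0.0525.

Run:
```python
from h import *
at=lambda dx,z:np.append((ridge+dx*bx)[:2],z)
robot.servo_line([tab[0],tab[1],.050],speed=.12)
robot.servo_line(at(-.024,.050),speed=.15)
robot.dwell(.1); f0=np.array(robot.read_force())
robot.servo_line(at(-.024,.0152),speed=.08)
print("down",(np.array(robot.read_force())-f0).round(1))
for dx in(-.014,-.005,.010,.030,.050,.0715):
    robot.servo_line(at(dx,.0152),speed=.05)
    f=np.array(robot.read_force())-f0; print(dx,f.round(1),round(robot.read_t(),2))
    if abs(f[:2]).max()>15: print("STOP");break
else:
    robot.servo_line(at(.060,.0152),speed=.1)
    robot.servo_line(at(.035,.12),speed=.15)
    robot.servo_line(at(-.10,.16),speed=.25)
print(robot.read_t())
p,d=robot.grab_frame("top"); cv2.imwrite("pics/t3.png",cv2.resize(p[130:250,330:480],None,fx=5,fy=5,interpolation=cv2.INTER_CUBIC)[...,::-1])
P=cloud("top",d); z=P[...,2]
t=np.zeros((400,640),bool); t[130:250,340:425]=1; t&=(z>.0525)&(z<.075)
n,l,s_,c_=cv2.connectedComponentsWithStats(t.astype(np.uint8))
for k in range(1,n):
    if s_[k,4]>5:
        q=P[l==k]; m=np.median(q,0); print(s_[k,4],m.round(4),"rel ridge0 box",((m-ridge)@bx).round(4),((m-ridge)@by).round(4),cv2.minAreaRect((q[:,:2]*1000).astype(np.float32)))
```

```text
down [-0.5  0.5  0.1]
-0.014 [-1.1 -0.8 -1.2] 15.79
-0.005 [-0.5 -0.7 -0.7] 16.12
0.01 [-0.7  0.2  0. ] 16.57
0.03 [-0.8 -1.1 -0.1] 17.12
0.05 [-1.1 -0.4  0.1] 17.68
0.0715 [-1.5 -0.3  0.1] 18.26
20.1083
78 [ 0.5531 -0.1971  0.0611] rel ridge0 box 0.0886 -0.0029 ((554.361328125, -200.0542449951172), (14.003641128540039, 54.73762512207031), 13.245783805847168)
113 [ 0.5308 -0.1274  0.0557] rel ridge0 box 0.0753 0.0691 ((529.3696899414062, -128.42974853515625), (31.403156280517578, 27.711820602416992), 7.565419673919678)
```

View pics/t3.png

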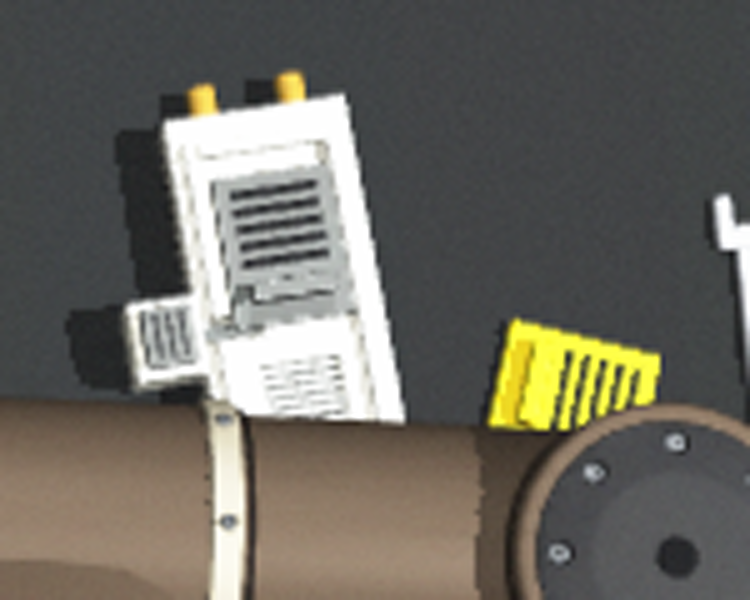

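The crop shows the cover at (280,250) between the guides, short of the end stop, with the filter opening exposed at (300,375). The ridge moved about 88 mm, putting the cover at box x≈30. The tab top is at 0.056, so it is fully in. I'll check that the cover is flat and the plain box untouched, then hand in.

Run:
```python
from h import *
p,d=robot.grab_frame("top"); P=cloud("top",d); o=cv2.imread("pics/top0.png")[...,::-1]; P0=cloud("top",np.load("top0.npy"))
B=(P-(ridge+.083*bx)); X=B@bx; Y=B@by
m=(X>.012)&(X<.066)&(abs(Y)<.028)&(P[...,2]>.03)&(P[...,2]<.06)
A=np.c_[X[m],Y[m],np.ones(m.sum())]; print("plate slope x,y, mean z",np.linalg.lstsq(A,P[m][:,2],rcond=None)[0].round(4),P[m][:,2].mean())
for nm,(r,c) in dict(plain=(slice(140,235),slice(203,272)),screwdriver=(slice(110,175),slice(305,322)),jar=(slice(208,228),slice(303,322)),wrench=(slice(165,235),slice(470,495))).items():
    print(nm,"median |dz|",np.median(abs(P[r,c,2]-P0[r,c,2])).round(4),"95%",np.percentile(abs(P[r,c,2]-P0[r,c,2]),95).round(4))
print(robot.read_force(),robot.read_position()); robot.job_done()
```

```text
plate slope x,y, mean z [0.0108 0.0023 0.048 ] 0.04841067458931936
plain median |dz| 0.0029 95% 0.0084
screwdriver median |dz| 0.0031 95% 0.0091
jar median |dz| 0.5978 95% 0.624
wrench median |dz| 0.0039 95% 0.6404
[ 0.48551496 -0.46491657 -0.82255332] [ 0.36615876 -0.21812627  0.15940725]
the job is handed in; nothing more can be done
```

The vented box is open and the job is handed in. I pressed its snap tab to the hard stop, then pushed the cover by its ridge along the guides onto the ledge.

- **Tab:** it moved about 8 mm and stopped at about 20 N. Afterwards its top measured z = 0.056, so it is fully in.
- **Cover:** it sits at about box x = 30 mm, past the 12 mm needed and short of the end stop. It lies flat between the guides, with the plate at z = 0.048 and a slope of 1% or less.
- **Pushing and time:** contact forces while pushing stayed within a couple of newtons. The robot's clock read 20.1 s when the arm was clear.
- **Fingertip mismatch:** the real fingertips end about 37 mm short of the stated TCP. My first descent stopped above the tab without touching anything, and I corrected for the offset after that.
- **Other things on the bench:** depth over the smooth-covered box and the screwdriver is unchanged within noise.
- **Not checked:** the arm hid the jar and part of the wrench in the last view, so that comparison told me nothing about them. I did not compare the mouse or the bottle. None of these was on the fingers' path, and I felt no unexpected contact.

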